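# Unlock the blade box and hold its latch back

## Task

Unlock the steel blade box and keep it unlocked so that I can lift its lid: swing the dust cover aside, take the key from its stand, push it fully home in the keyhole without forcing it (wiggle it a little past the sticky pins), and turn it a quarter turn clockwise to its stop. The latch is sprung and snaps shut if the key is let go, so finish with the key still gripped and turned, the latch bolt drawn back. Leave the other things on the bench where they are.

Things in the scene. Friction and masses are not known exactly. Their poses are not given: they have to be found in the camera images.
- key: double-bit steel key, upright in its stand, 72 mm tall, 35 g. Origin: centre of the foot of the bits; z up its axis to the head, x along the width, y through the thickness (a half turn about z is the same). Bits 22 (x) x 5 (y) mm, z 0 to 12, tapered at the foot; shank 5.6 mm, collar 9 mm; orange head 30 (x) x 10 (y) mm, z 42 to 72: grip its flat faces across the 10 mm
- key_stand: yellow printed block that holds the key, fixed to the bench, 70 x 50 mm at the foot, 30 mm high. Origin: centre of its underside. The key stands loosely in a pocket with its foot 6 mm above the bench; it lifts straight out (raise it more than 30 mm)
- blade_box: blue steel box, heavy and fixed, 170 (x) x 222 (y) mm, top 85 mm above the bench. Origin: centre of its underside; front faces -x. On its front deck an aluminium lock case, 60 x 60 mm, 22 mm high; behind that the lid (handle 22 mm high) with a steel staple for the brass latch bolt. The lid stays shut in this job
- keyhole (a point): centre of the keyhole's mouth in the brass plate on the lock case, 110.5 mm above the bench; x along the slot, y across it, z up; the key goes straight down. Slot 24 x 7 mm, widening in the top 4 mm to 30 x 14 mm; a 48 mm steel ring round it is 0.5 mm higher. This plate is fixed: the key can turn only when its bits are below it, that is, fully home
- key_seat (a point): bottom of the keyhole, 21.5 mm below keyhole, same axes: the key's foot rests here when fully home; its head then begins 20 mm above the ring. Below the plate the bits enter the turning plug's slot (24 x 7 mm), where sprung sticky pins pinch them from both sides: the last 10 mm take 10 to 20 N of plain push, less after rocking the key 3 degrees each way about its axis
- lock_plug (a joint): turn of the lock's plug, rad, about the vertical through keyhole: 0 at rest, grows clockwise seen from above, stop at 1.48 (a quarter turn). Only the fully inserted key turns it, with up to 0.09 rad of play. A spring turns it back: 0.03 N m at rest, 0.10 N m at the stop
- latch_bolt (a joint): how far the brass latch bolt is drawn back, m: 0 shot into the staple, 0.0105 clear of it; geared to the plug (0.0071 m per rad)
- dust_cover (a joint): swing of the steel dust cover on the lock case, rad: 0 over the keyhole, grows clockwise seen from above (its tab goes from the robot's side round to +y of the box), stop at 1.9; the keyhole is clear above 1.3. It stays where it is left. Disc 34 mm across, 2.5 mm thick, top 115 mm above the bench
- cover_tab (a point): centre of the top of the black round tab on the dust cover, 8 mm diameter, 8 mm tall above the cover plate, its top 123 mm above the bench; push it sideways; 39 mm from the pivot
- cover_pivot (a point): vertical pivot of the dust cover, 27 mm behind the keyhole (towards +x of the box), 115 mm above the bench
- printed_vase: bystander: green vase, 44 mm across, 70 mm tall; origin centre of underside
- ink_dropper: bystander: dark bottle with dropper, 33 mm across, 102 mm tall; origin centre of underside
- bit_box: bystander: purple box, 54 x 58 x 25 mm; origin centre of underside
- glue_stick: bystander: glue stick standing, 27 mm across, 92 mm tall; origin centre of underside
- sanding_block: bystander: red-brown sanding block, 48 x 68 x 24 mm; origin centre of underside
- paint_pot_0: bystander: paint pot with red band, 36 mm across, 42 mm tall; origin centre of underside
- paint_pot_1: bystander: paint pot with blue band, 36 mm across, 42 mm tall; origin centre of underside
- paint_pot_2: bystander: paint pot with yellow band, 36 mm across, 42 mm tall; origin centre of underside
- flush_cutters: bystander: cutters with red grips lying flat, 135 x 55 x 12 mm; origin centre of underside

How it is judged:
On the way:
1. the key is pushed fully home in the keyhole, not yet turned (z of key in the frame of key_seat below 0.0025 m and horizontal distance between key and key_seat below 0.003 m and angle between key's own z axis and vertical below 0.12 rad and value of joint lock_plug below 0.6 rad), for 0.1 s.
At the end, for the whole second after the job is handed in: Key fully home (foot within 2.5 mm of the seat's height and 3 mm of its axis, upright within 7 degrees), plug held still beyond 1.2 rad, latch bolt back more than 8.3 mm, dust cover beyond 0.9 rad, fingers still gripping the key (over 1 N) (z of key in the frame of key_seat below 0.0025 m and horizontal distance between key and key_seat below 0.003 m and angle between key's own z axis and vertical below 0.12 rad and value of joint lock_plug above 1.2 rad and value of joint latch_bolt above 0.0083 m and velocity of joint lock_plug below 0.2 rad/s and value of joint dust_cover above 0.9 rad and contact force between the fingers and key above 1 N); the arm keeps its last pose, push and grip.
It fails at once if another thing on the bench is moved more than 25 mm or tipped over (distance of any of printed_vase, ink_dropper, bit_box, glue_stick, sanding_block, paint_pot_0, paint_pot_1, paint_pot_2, flush_cutters from where it was at the start of the episode above 0.025 m or angle between any of printed_vase, ink_dropper, bit_box, glue_stick, sanding_block, paint_pot_0, paint_pot_1, paint_pot_2, flush_cutters's own z axis and vertical above 0.6 rad).
It fails at once if the key is forced: pressed on the lock with more than 70 N in all (contact force between key and blade_box above 70 N).
It also fails if it takes over 61 s, if anything falls off the work surface, if the arm or the gripper's body presses on something with over 40 N, if the wrist force passes 120 N, or if a joint passes its speed limit or range.

## Robot

A 6-joint arm with a two-finger parallel gripper is mounted at the origin on a cart in front of the work surface, level with it; the furniture and walls round the work are solid. World frame = base frame: x ahead of the robot, y to its left, z up, the work surface at z = 0. Lengths are in m, angles in rad, forces in N, time in s.
With the tool pointing down it reaches from about 0.35 to 0.975 m from the base axis. Payload 4.9 kg.
Tool frame: the origin (TCP) lies midway between the tips of the shut fingers; the grasp point (between the pads) lies 19 mm behind it; z points along the fingers, y is the direction in which the jaws open and shut (so a half turn about z gives the same grasp; the last joint's range is limited). The gripper opens to 85 mm and grips with 20 to 120 N. Pads are 22 mm wide; open, the fingers measure 114 mm over their backs; the gripper's body (76 mm by 85 mm) begins 54 mm behind the grasp point. The pads swing forward as they close: fully open they stand 13 mm farther back than shut.
Start: joints at [-1.378, 0.053, 1.613, -0, 1.476, -0.119], TCP at [0.192, -0.595, 0.231] pointing down, gripper open.
Joint ranges: [-3.01, 3.01], [-1.01, 2.22], [0.06, 2.58], [-1.02, 4.17], [0.09, 2.62], [-3.14, 3.14]. Speed limits (rad/s): [2.57, 2.57, 3.14, 3.14, 3.14, 3.14].

## Interface

Orientations are given as a rotation vector (axis times angle).
In Python, from station import ctrl gives the robot as it stands.
- The arm moves only by the tool play_rows, never from a script. Its argument "motion" is a list that holds one entry, the list of rows, each a list of 7 numbers: the closure, from -1 (fully open) to 1 (shut), then the shift along the tool's x, y, z in cm, then the turn, a rotation vector about the tool's x, y, z in degrees. A call has 1 to 20 rows; each row is the pose to reach, as a shift and turn from the pose measured when the call began, along the tool's axes at that moment; what a row does not reach only later rows make up. A row lasts 1/8 s, in which the tool goes at most 62.5 mm and 10.7 degrees, less where a joint would pass 70% of its speed; a pose out of reach is approached as far as the arm can. A call with a gripper value outside its range is refused whole. The fingers move at their own pace and stop on an object; "newtons" is the grip in N (left out, the last holds). Time passes only in rows, so rows that repeat a pose let the fingers close. It gives the time, the measured TCP pose, the force and the opening at its end, in the units of the state.
- ctrl.get_obs(): the state, without advancing time (a new reading comes with each control period).
- ctrl.get_image(name): name is "scene" or "top" or "wrist"; returns a dict with "color" (384x512x3 uint8, red, green, blue), "mtx" (3x3 intrinsics, pixels), "D" ([k1, k2, p1, p2, k3] as OpenCV has them; the pictures are not rectified), "T" (4x4, takes a point from camera to world coordinates). Camera axes: x right, y up, looking along -z (the intrinsics and any distortion apply to the point x, -y, -z); pixel columns grow to the right and rows downward; lengths in m; the calibration is good to about 2 mm. A picture is of the moment at which its call begins. There is no depth.
- ctrl.finish_job(): hands the job in, once; it reports no verdict.
The state is a dict: "t": time; "q": joint angles; "dq": joint speeds; "effort": joint torques, N m; "tool_pos": TCP position; "tool_rot": TCP orientation; "contact_force": force on the tool from outside, world axes, zero at the start; "wrist_torque": the same for the moment, N m; "opening": finger opening in m.
Only numpy, scipy, OpenCV 4.12 (cv2) and the standard library are available. Lean on these libraries where they do the work, as an engineer would, in place of code of your own. Each camera call takes 0.05 s, during which the arm holds its last target.

## Working session

There is one attempt and no reset: what is moved stays moved. The work goes in short steps, Python scripts to look and compute and a tool call to move; the robot and the scene stay as the last step left them, time stands still between calls to the robot, and variables do not carry over. Pictures are saved under pics/ and viewed, and the job is handed in when it is done.

Besides the shell and the picture viewer there is one more tool, called after "Request:" as name([rows], argument=value, ...), one row to a line, values as JSON. play_rows: Moves the arm, as the interface text tells. Its arguments: {"type":"object","properties":{"motion":{"type":"array"},"newtons":{"type":"number"}},"required":["motion"]}

```bash
ls; mkdir -p pics
cat > h.py <<'E'
import numpy as np, cv2
from station import ctrl
def snap(n,f):
    im=ctrl.get_image(n); cv2.imwrite(f'pics/{f}.png',cv2.cvtColor(im['color'],cv2.COLOR_RGB2BGR))
    np.savez(f'pics/{f}.npz',**{k:np.array(v) for k,v in im.items()}); return im
def load(f): return dict(np.load(f'pics/{f}.npz'))
def ray(im,uv):
    p=cv2.undistortPoints(np.array([[uv]],float),np.array(im['mtx'],float),np.array(im['D'],float))[0,0]
    T=np.array(im['T']); d=T[:3,:3]@np.array([p[0],-p[1],-1.]); return T[:3,3],d/np.linalg.norm(d)
def onz(im,uv,z):
    o,d=ray(im,uv); return o+d*(z-o[2])/d[2]
def proj(im,P):
    T=np.linalg.inv(np.array(im['T'])); p=T[:3,:3]@np.array(P,float)+T[:3,3]
    q=np.array([p[0],-p[1],-p[2]])
    return cv2.projectPoints(q[None],np.zeros(3),np.zeros(3),np.array(im['mtx'],float),np.array(im['D'],float))[0][0,0]
def tri(obs):
    A=np.zeros((3,3));b=np.zeros(3);R=[ray(i,u) for i,u in obs]
    for o,d in R:
        M=np.eye(3)-np.outer(d,d);A+=M;b+=M@o
    x=np.linalg.solve(A,b); return x,[np.linalg.norm((np.eye(3)-np.outer(d,d))@(x-o)) for o,d in R]
E
python3 - <<'E'
from h import *
for n in ['scene','top','wrist']:
    im=snap(n,n+'0'); print(n,np.round(im['T'],3).tolist(),np.round(im['mtx'],1).tolist())
o=ctrl.get_obs(); print({k:np.round(v,4) for k,v in o.items()})
E
```

```text
pics
scene [[0.459, 0.463, -0.758, -0.657], [-0.888, 0.219, -0.404, -0.674], [-0.021, 0.859, 0.512, 0.864], [0.0, 0.0, 0.0, 1.0]] [[497.6, 0.0, 258.1], [0.0, 497.6, 194.0], [0.0, 0.0, 1.0]]
top [[-0.017, 0.983, -0.182, 0.212], [-1.0, -0.018, -0.005, -0.057], [-0.008, 0.181, 0.983, 1.577], [0.0, 0.0, 0.0, 1.0]] [[438.8, 0.0, 253.8], [0.0, 438.8, 190.8], [0.0, 0.0, 1.0]]
wrist [[0.307, 0.906, 0.291, 0.268], [-0.952, 0.293, 0.091, -0.571], [-0.003, -0.305, 0.952, 0.373], [0.0, 0.0, 0.0, 1.0]] [[316.7, 0.0, 260.3], [0.0, 316.7, 187.6], [0.0, 0.0, 1.0]]
{'t': np.float64(0.15), 'q': array([-1.378 ,  0.0532,  1.614 ,  0.    ,  1.476 , -0.119 ]), 'dq': array([-0.0003, -0.0024, -0.0046, -0.0006,  0.0003,  0.0014]), 'effort': array([-2.00000e-04, -3.94242e+01, -3.70723e+01, -2.00000e-04,
        4.70000e-03, -0.00000e+00]), 'tool_pos': array([ 0.1916, -0.5944,  0.2303]), 'tool_rot': array([-3.1019e+00, -4.8760e-01,  1.0000e-04]), 'contact_force': array([-0.985 , -0.376 ,  0.0962]), 'wrist_torque': array([-0.0423,  0.0461,  0.0031]), 'opening': np.float64(0.0854)}
```

View pics/scene0.png

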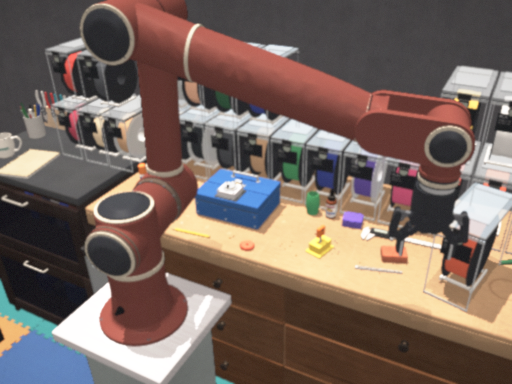

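View pics/top0.png

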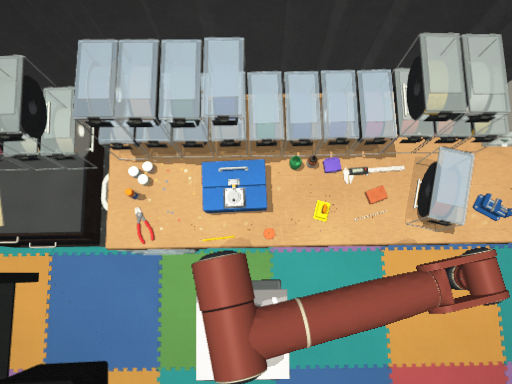

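View pics/wrist0.png

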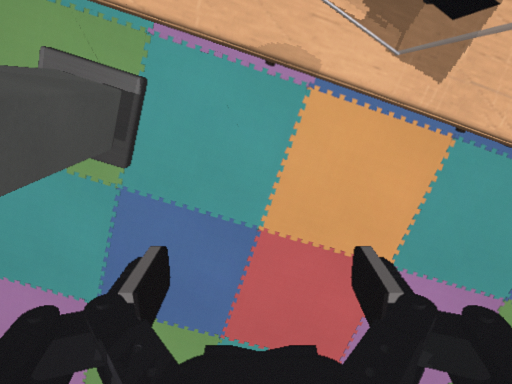

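Run:
```python
from h import *
a=cv2.imread('pics/top0.png'); s=cv2.imread('pics/scene0.png')
c1=cv2.resize(a[150:240,190:350],None,fx=5,fy=5,interpolation=cv2.INTER_CUBIC)
cv2.imwrite('pics/c1.png',c1)
cv2.imwrite('pics/c2.png',cv2.resize(s[160:270,190:350],None,fx=5,fy=5,interpolation=cv2.INTER_CUBIC))
im=load('top0')
hsv=cv2.cvtColor(a,cv2.COLOR_BGR2HSV)
for n,lo,hi in [('yellow',(22,150,120),(32,255,255)),('blue',(105,120,60),(120,255,255)),('orange',(5,150,150),(15,255,255))]:
    m=cv2.inRange(hsv,lo,hi); m[:155]=0;m[245:]=0
    cs,_=cv2.findContours(m,0,2)
    for c in cs:
        if cv2.contourArea(c)>15: print(n,cv2.minAreaRect(c),cv2.contourArea(c))
```

```text
yellow ((217.98779296875, 237.89024353027344), (2.2086305618286133, 32.24600601196289), 83.6598129272461) 35.0
yellow ((321.41180419921875, 210.35296630859375), (14.067066192626953, 19.402849197387695), 14.03624439239502) 245.0
blue ((492.8806457519531, 207.5363311767578), (37.117645263671875, 20.235294342041016), 28.07248878479004) 359.5
blue ((233.61856079101562, 185.60826110839844), (50.674949645996094, 63.29827880859375), 87.39744567871094) 3058.0
orange ((268.5, 233.0), (10.0, 11.0), 90.0) 86.5
orange ((376.3324890136719, 194.0644073486328), (13.569408416748047, 18.810503005981445), 68.96248626708984) 225.5
```

View pics/c1.png

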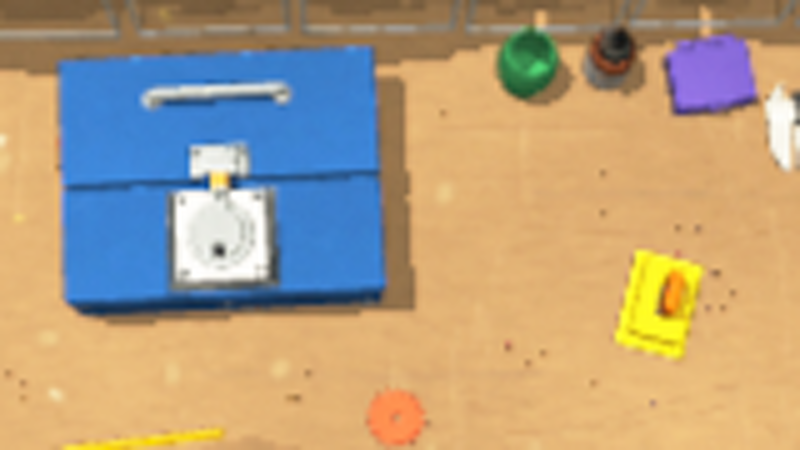

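View pics/c2.png

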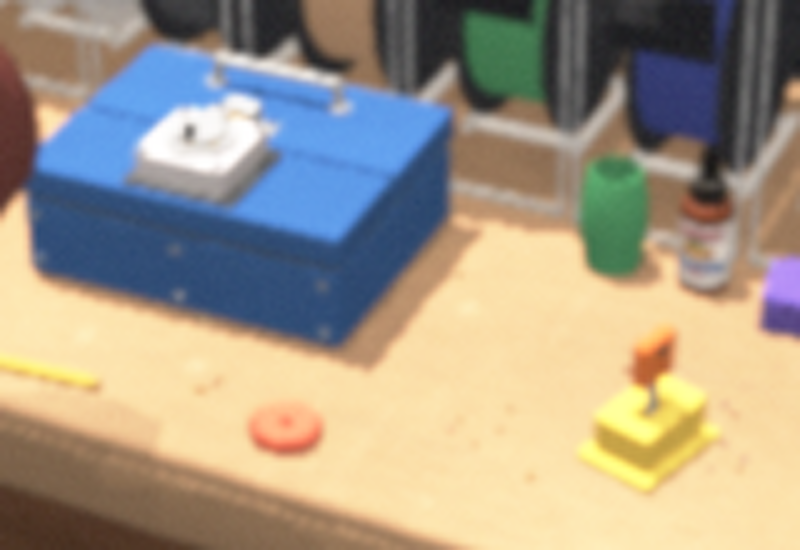

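Run:
```python
from h import *
from scipy.spatial.transform import Rotation as R
t=load('top0'); s=load('scene0'); w=load('wrist0')
print('tab',onz(t,(233.6,199.8),.123)); print('head',onz(t,(324.6,208.8),.07))
print('tri tab',tri([(t,(233.6,199.8)),(s,(190+190/5,160+132/5))]))
print('tri head',tri([(t,(324.6,208.8)),(s,(190+654/5,160+357/5))]))
print('stand', onz(t,(321.4,210.4),.03))
for p in [(64,187),(380,175),(60,60),(375,46),(383,290),(68,303)]:
    print(p,onz(t,(190+p[0]/5,150+p[1]/5),.085))
o=ctrl.get_obs();T=np.eye(4);T[:3,:3]=R.from_rotvec(o['tool_rot']).as_matrix();T[:3,3]=o['tool_pos']
print(np.round(T,3));print(np.round(np.linalg.inv(T)@w['T'],4))
```

```text
tab [0.45052363 0.01815648 0.123     ]
head [ 0.42205116 -0.29397469  0.07      ]
tri tab (array([0.45161614, 0.01879781, 0.11534254]), [np.float64(0.00029677754763650875), np.float64(0.0002967775476366173)])
tri head (array([ 0.4225483 , -0.29422076,  0.06339488]), [np.float64(0.0008822518658375804), np.float64(0.0008822518658376081)])
stand [ 0.42210949 -0.28865044  0.03      ]
(64, 187) [0.50220097 0.12653698 0.085     ]
(380, 175) [ 0.50672065 -0.09258935  0.085     ]
(60, 60) [0.59289404 0.12976779 0.085     ]
(375, 46) [ 0.59889401 -0.09107869  0.085     ]
(383, 290) [ 0.42625039 -0.09291197  0.085     ]
(68, 303) [0.42104702 0.12342164 0.085     ]
[[ 0.952  0.307 -0.     0.192]
 [ 0.307 -0.952  0.002 -0.594]
 [ 0.    -0.002 -1.     0.23 ]
 [ 0.     0.     0.     1.   ]]
[[ 1.000e-04  9.521e-01  3.057e-01  7.980e-02]
 [ 1.000e+00 -4.000e-04  9.000e-04  7.000e-04]
 [ 1.000e-03  3.057e-01 -9.521e-01 -1.425e-01]
 [ 0.000e+00  0.000e+00  0.000e+00  1.000e+00]]
```

```bash
cat >> h.py <<'E'
from scipy.spatial.transform import Rotation as R
def Rt(yaw):
    x=np.array([np.cos(yaw),np.sin(yaw),0]);z=np.array([0,0,-1.]);return np.c_[x,np.cross(z,x),z]
def to(pos,yaw,obs=None):
    o=obs or ctrl.get_obs();A=R.from_rotvec(o['tool_rot']).as_matrix()
    d=A.T@(np.array(pos)-o['tool_pos'])*100; r=R.from_matrix(A.T@Rt(yaw)).as_rotvec(degrees=True)
    return np.round(d,2),np.round(r,2)
def st():
    o=ctrl.get_obs();A=R.from_rotvec(o['tool_rot']).as_matrix()
    print('t',round(float(o['t']),2),'pos',np.round(o['tool_pos'],4),'yaw',round(np.arctan2(A[1,0],A[0,0]),4),'tilt',np.round(A[:,2],4),'F',np.round(o['contact_force'],2),'M',np.round(o['wrist_torque'],3),'open',round(float(o['opening']),4),'q',np.round(o['q'],3))
E
python3 - <<'E'
from h import *
print(to((.42,-.294,.27),np.pi-.25))
E
```

```text
(array([ 30.95, -21.59,  -3.93]), array([-2.0000e-02, -1.2000e-01, -1.4781e+02]))
```

Request:
play_rows([
  [[-1, 2, -1.5, -3.9, 0, 0, -10], [-1, 4, -3, -3.9, 0, 0, -20], [-1, 7, -5, -3.9, 0, 0, -30], [-1, 10, -7, -3.9, 0, 0, -40], [-1, 13, -9, -3.9, 0, 0, -50], [-1, 16, -11, -3.9, 0, 0, -60], [-1, 19, -13, -3.9, 0, 0, -70], [-1, 22, -15, -3.9, 0, 0, -80], [-1, 24, -17, -3.9, 0, 0, -90], [-1, 26, -18, -3.9, 0, 0, -100], [-1, 28, -19.5, -3.9, 0, 0, -110], [-1, 30, -21, -3.9, 0, 0, -120], [-1, 31, -21.6, -3.9, 0, 0, -130], [-1, 31, -21.6, -3.9, 0, 0, -140], [-1, 31, -21.6, -3.9, 0, 0, -148], [-1, 31, -21.6, -3.9, 0, 0, -148], [-1, 31, -21.6, -3.9, 0, 0, -148]],
])

```text
t: 2.28
tool_pos: [0.4203, -0.2937, 0.2695]
tool_rot: [-0.39, -3.117, -0.003]
contact_force: [-0.0, -0.1, 0.9]
opening: 0.0851
```

Run:
```python
from h import *
st(); snap('wrist','w1')
```

```text
t 2.27 pos [ 0.4203 -0.2937  0.2695] yaw 2.8929 tilt [-5.0e-04  1.8e-03 -1.0e+00] F [-0.03 -0.09  0.91] M [ 0.038 -0.013  0.013] open 0.0851 q [-7.560e-01 -2.390e-01  1.822e+00  1.000e-03  1.560e+00 -2.078e+00]
```

View pics/w1.png

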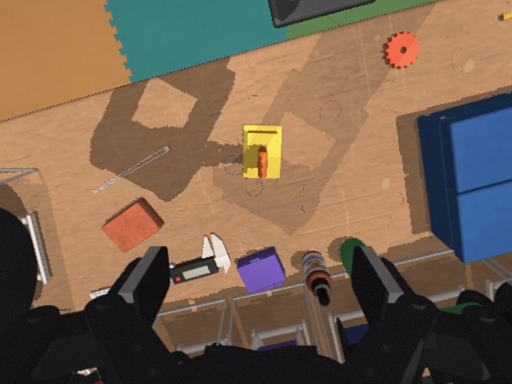

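Run:
```python
from h import *
a=cv2.imread('pics/w1.png'); im=load('w1')
cv2.imwrite('pics/c3.png',cv2.resize(a[115:190,225:300],None,fx=8,fy=8,interpolation=cv2.INTER_CUBIC))
```

```text
(no output)
```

View pics/c3.png

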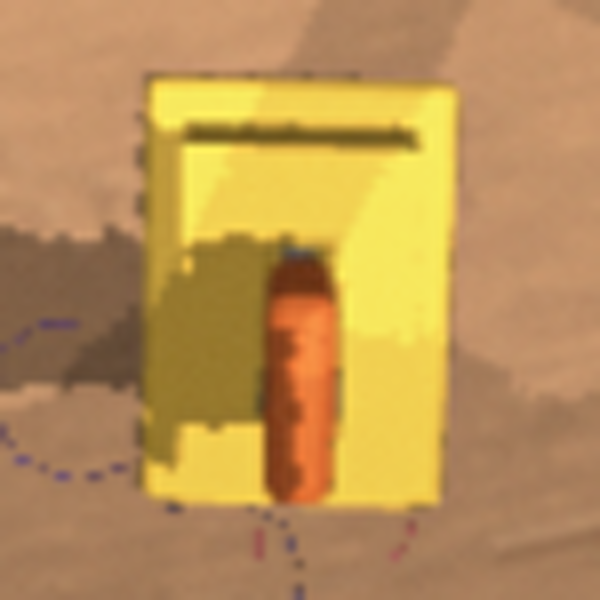

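Run:
```python
from h import *
im=load('w1')
f=lambda p:(225+p[0]/8-.5*7/8,115+p[1]/8-.5*7/8)
A=onz(im,f((302,295)),.078);B=onz(im,f((298,500)),.078)
print(A,B,np.linalg.norm(A-B),(A+B)/2,np.arctan2(*(A-B)[1::-1]))
for p in [(150,80),(457,88),(145,495),(440,507)]: print(onz(im,f(p),0))
c=[onz(im,f(p),0) for p in [(150,80),(457,88),(145,495),(440,507)]]
print(np.linalg.norm(c[0]-c[1]),np.linalg.norm(c[0]-c[2]))
for i in [(0,2),(1,3)]:
  d=c[i[0]]-c[i[1]];print(np.arctan2(d[1],d[0]))
print(sum(c)/4)
l=onz(im,f((265,400)),.078);r=onz(im,f((336,400)),.078);print(np.linalg.norm(l-r))
t=load('top0');print(onz(t,(324.6,208.8),.075))
```

```text
[ 0.41126642 -0.28843154  0.078     ] [ 0.43878336 -0.29592624  0.078     ] 0.02851933607251327 [ 0.42502489 -0.29217889  0.078     ] 2.875675885552837
[ 0.38657529 -0.30669549  0.        ]
[ 0.39998461 -0.25911155  0.        ]
[ 0.45332722 -0.32566606  0.        ]
[ 0.46770087 -0.27780174  0.        ]
0.04943724349868474 0.06939526226979917
2.8646981282539663
2.8722900361234256
[ 0.426897   -0.29231871  0.        ]
0.0096213135956205
[ 0.4213526  -0.29318771  0.075     ]
```

Run:
```python
from h import *
print(to((.44,.0,.29),np.pi+.024))
```

```text
(array([ 5.32, 28.96, -1.99]), array([  0.1 ,  -0.04, -15.61]))
```

Request:
play_rows([
  [[1, 1.1, 6, -2, 0, 0, -3], [1, 2.2, 12, -2, 0, 0, -6], [1, 3.3, 18, -2, 0, 0, -9], [1, 4.4, 24, -2, 0, 0, -12], [1, 5.3, 29, -2, 0.1, 0, -15.6], [1, 5.3, 29, -2, 0.1, 0, -15.6], [1, 5.3, 29, -2, 0.1, 0, -15.6]],
], newtons=30)

```text
t: 3.2
tool_pos: [0.4403, 0.0, 0.2901]
tool_rot: [0.037, -3.141, 0.001]
contact_force: [0.1, -0.1, 0.4]
opening: 0.0
```

Run:
```python
from h import *
st(); snap('wrist','w2'); st()
```

```text
t 3.2 pos [0.4403 0.     0.2901] yaw -3.1183 tilt [-7.e-04 -5.e-04 -1.e+00] F [ 0.15 -0.09  0.44] M [-0.003 -0.013 -0.021] open 0.0 q [-1.690e-01 -4.380e-01  1.942e+00 -1.000e-03  1.639e+00 -1.763e+00]
t 3.25 pos [ 0.4403 -0.0005  0.2901] yaw -3.1196 tilt [-8.e-04 -4.e-04 -1.e+00] F [ 0.45 -0.59  0.43] M [-0.017 -0.002  0.013] open -0.0001 q [-0.17  -0.438  1.941 -0.     1.639 -1.763]
```

View pics/w2.png

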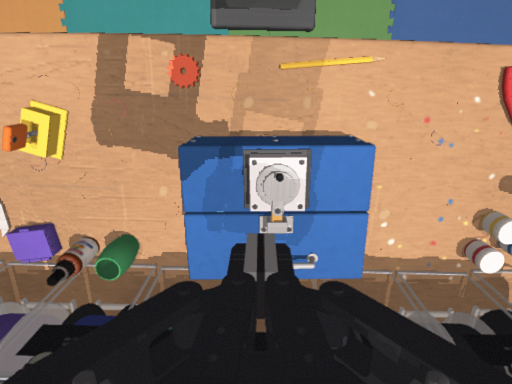

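Run:
```python
from h import *
a=cv2.imread('pics/w2.png')
cv2.imwrite('pics/c4.png',cv2.resize(a[140:240,230:325],None,fx=6,fy=6,interpolation=cv2.INTER_CUBIC))
```

```text
(no output)
```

View pics/c4.png

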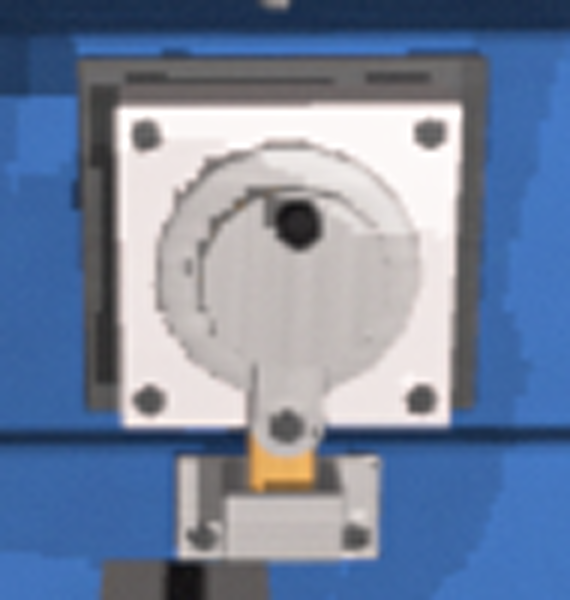

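Run:
```python
from h import *
im=load('w2')
f=lambda p:(230+p[0]/6-.5*5/6,140+p[1]/6-.5*5/6)
t=onz(im,f((299,222)),.123);p=onz(im,f((287,427)),.116)
print('tab',t,'piv',p,np.linalg.norm((t-p)[:2]),np.arctan2(*(p-t)[1::-1]))
c=[onz(im,f(q),.1075) for q in [(146,134),(431,131),(148,401),(421,398)]]
print(np.array(c),sum(c)/4)
for i,j in [(0,2),(1,3)]:
  d=c[j]-c[i];print(np.arctan2(d[1],d[0]))
d=c[0]-c[1];print('y',np.arctan2(-d[0],d[1]), [onz(im,f(q),.111) for q in [(158,270),(420,270),(289,142)]])
c=[onz(im,q,.085) for q in [(185,213),(369,212)]];print(c)
d=c[1]-c[0];print(np.arctan2(-d[0],d[1]))
```

```text
tab [0.4508297  0.01960379 0.123     ] piv [0.4910879  0.01954509 0.116     ] 0.04025824761143018 -0.0014581768354181915
[[ 0.43981648 -0.00681109  0.1075    ]
 [ 0.43810548  0.04315365  0.1075    ]
 [ 0.48997849 -0.00558302  0.1075    ]
 [ 0.48824137  0.04448693  0.1075    ]] [0.46403545 0.01881162 0.1075    ]
0.02447720087437214
0.026587098055276374
y -3.1073618616816954 [array([ 0.46366056, -0.00420597,  0.111     ]), array([0.46258263, 0.04230293, 0.111     ]), array([0.4398355 , 0.01810414, 0.111     ])]
[array([ 0.50907487, -0.08787876,  0.085     ]), array([0.50280528, 0.13062288, 0.085     ])]
0.028685661168967386
```

Run:
```python
from h import *
print(to((.4525,-.0123,.1185),np.pi+.027))
for th in np.arange(0,1.95,.15):
    d=19; print(round(np.degrees(th),1), round((39*np.cos(th)+d*np.sin(th)-39)/10,2), round((39*np.sin(th)-d*np.cos(th)+31)/10,2))
```

```text
(array([-1.21, -1.2 , 17.16]), array([-0.02, -0.05, -0.29]))
0.0 0.0 1.2
8.6 0.24 1.8
17.2 0.39 2.44
25.8 0.44 3.09
34.4 0.39 3.73
43.0 0.25 4.37
51.6 0.01 4.97
60.2 -0.31 5.54
68.8 -0.72 6.05
77.3 -1.19 6.49
85.9 -1.73 6.86
94.5 -2.31 7.14
103.1 -2.94 7.33
```

Request:
play_rows([
  [[1, -1.2, -1.2, 4, 0, 0, -0.3], [1, -1.2, -1.2, 8, 0, 0, -0.3], [1, -1.2, -1.2, 12, 0, 0, -0.3], [1, -1.2, -1.2, 15, 0, 0, -0.3], [1, -1.2, -1.2, 17, 0, 0, -0.3], [1, -1.2, -1.2, 17.15, 0, 0, -0.3], [1, -1.2, -1.2, 17.15, 0, 0, -0.3]],
])

```text
t: 4.12
tool_pos: [0.4529, -0.0132, 0.1193]
tool_rot: [-0.04, 3.141, -0.001]
contact_force: [-0.2, -1.0, 0.6]
opening: -0.0003
```

Run:
```python
from h import *
st(); snap('wrist','w3');snap('scene','s3')
a=cv2.imread('pics/s3.png');cv2.imwrite('pics/s3c.png',cv2.resize(a[150:240,180:300],None,fx=6,fy=6,interpolation=cv2.INTER_CUBIC))
```

```text
t 4.12 pos [ 0.4529 -0.0132  0.1193] yaw -3.1162 tilt [ 1.e-04 -6.e-04 -1.e+00] F [-0.22 -0.98  0.56] M [-0.012  0.011 -0.009] open -0.0003 q [-1.930e-01 -2.800e-01  2.111e+00 -1.000e-03  1.311e+00 -1.789e+00]
```

View pics/w3.png

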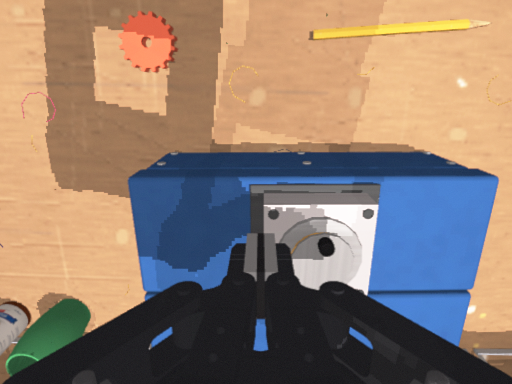

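View pics/s3c.png

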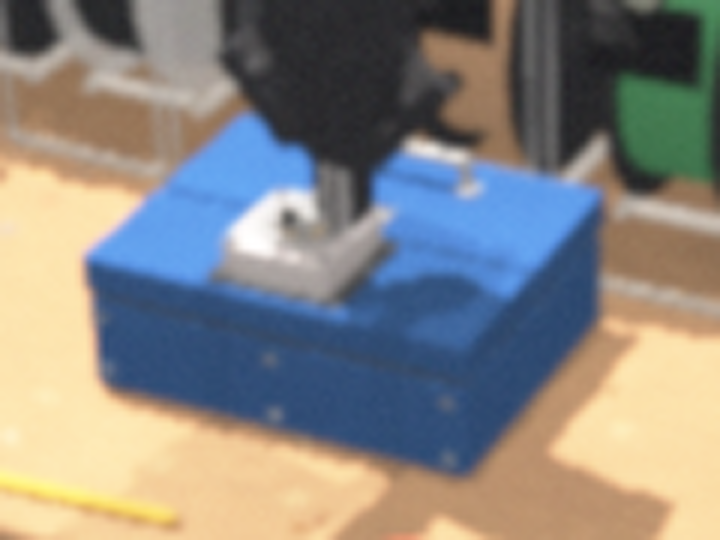

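Request:
play_rows([
  [[1, 0, 1.2, 0, 0, 0, 0], [1, 0.24, 1.85, 0, 0, 0, 8.6], [1, 0.39, 2.5, 0, 0, 0, 17.2], [1, 0.44, 3.15, 0, 0, 0, 25.8], [1, 0.39, 3.8, 0, 0, 0, 34.4], [1, 0.25, 4.43, 0, 0, 0, 43], [1, 0, 5.03, 0, 0, 0, 51.6], [1, -0.31, 5.6, 0, 0, 0, 60.2], [1, -0.72, 6.1, 0, 0, 0, 68.8], [1, -1.2, 6.55, 0, 0, 0, 77.3], [1, -1.73, 6.9, 0, 0, 0, 85.9], [1, -2.3, 7.2, 0, 0, 0, 94.5], [1, -2.94, 7.4, 0, 0, 0, 103], [1, -2.94, 7.4, 0, 0, 0, 103]],
])

```text
t: 5.98
tool_pos: [0.4813, 0.0626, 0.1207]
tool_rot: [2.428, 1.99, 0.003]
contact_force: [-0.2, -0.7, 0.7]
opening: 0.0001
```

Run:
```python
from h import *
st(); snap('wrist','w4')
```

```text
t 5.97 pos [0.4813 0.0626 0.1207] yaw 1.3728 tilt [ 2.6e-03 -7.0e-04 -1.0e+00] F [-0.2  -0.67  0.65] M [-0.01  -0.039  0.015] open 0.0001 q [-2.400e-02 -1.950e-01  2.038e+00 -1.000e-03  1.296e+00  1.740e-01]
```

View pics/w4.png

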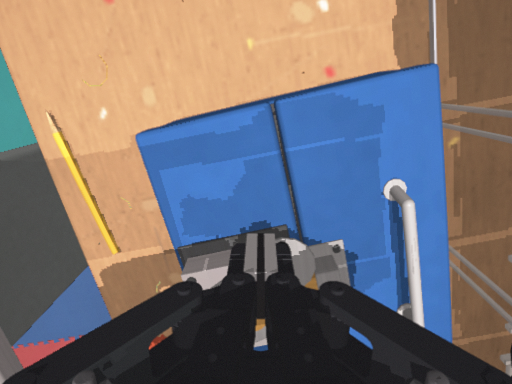

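Run:
```python
from h import *
print(to((.45,.015,.28),np.pi+.027))
```

```text
(array([ -5.26,  -2.07, -15.95]), array([ 8.0000e-02,  1.3000e-01, -1.0285e+02]))
```

Request:
play_rows([
  [[-1, 0, -0.5, -3, 0, 0, 0], [-1, -1, -1, -8, 0, 0, -10], [-1, -2, -1.5, -12, 0, 0, -20], [-1, -3, -2, -16, 0, 0, -30], [-1, -4, -2, -16, 0, 0, -40], [-1, -5.3, -2, -16, 0, 0, -50], [-1, -5.3, -2, -16, 0, 0, -60], [-1, -5.3, -2, -16, 0, 0, -70], [-1, -5.3, -2, -16, 0, 0, -80], [-1, -5.3, -2, -16, 0, 0, -90], [-1, -5.3, -2, -16, 0, 0, -100], [-1, -5.3, -2, -16, 0, 0, -103], [-1, -5.3, -2, -16, 0, 0, -103]],
])

```text
t: 7.65
tool_pos: [0.4504, 0.0147, 0.2806]
tool_rot: [-0.048, 3.139, -0.001]
contact_force: [-0.5, -0.4, 0.0]
opening: 0.0853
```

Run:
```python
from h import *
st(); snap('wrist','w5')
a=cv2.imread('pics/w5.png')
cv2.imwrite('pics/c5.png',cv2.resize(a[120:250,200:330],None,fx=4.5,fy=4.5,interpolation=cv2.INTER_CUBIC))
```

```text
t 7.65 pos [0.4504 0.0147 0.2806] yaw -3.111 tilt [ 2.7e-03 -8.0e-04 -1.0e+00] F [-0.52 -0.45  0.02] M [0.026 0.013 0.07 ] open 0.0853 q [-0.133 -0.409  1.937 -0.     1.612 -1.734]
```

View pics/c5.png

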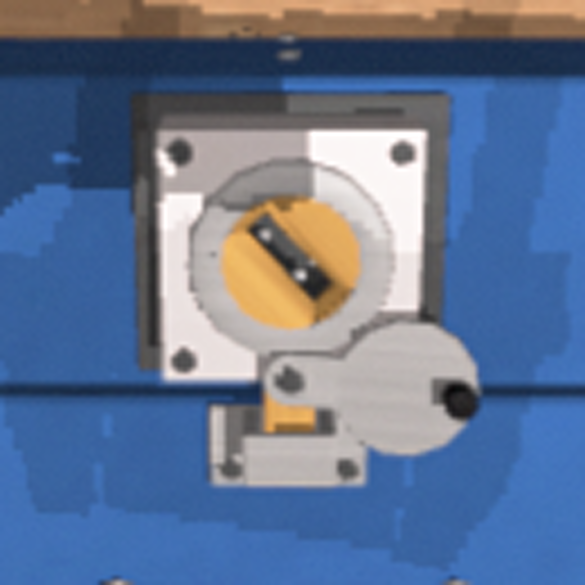

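Run:
```python
from h import *
im=load('w5')
f=lambda p:(200+p[0]/4.5-.4,120+p[1]/4.5-.4)
# plate funnel ends
A=onz(im,f((262,222)),.1065);B=onz(im,f((317,293)),.1065)
print(A,B,np.linalg.norm(A-B),(A+B)/2,np.degrees(np.arctan2(*(A-B)[1::-1])))
E1=[onz(im,f(q),.111) for q in [(190,258),(393,258),(292,160),(292,357)]]
print(np.array(E1),'ring c',[(E1[0]+E1[1])/2,(E1[2]+E1[3])/2])
a=cv2.imread('pics/w5.png')
hsv=cv2.cvtColor(a,cv2.COLOR_BGR2HSV);m=cv2.inRange(hsv,(12,110,80),(28,255,255));m[:158]=0;m[196:]=0;m[:,:245]=0;m[:,285:]=0
ys,xs=np.nonzero(m);h=cv2.convexHull(np.c_[xs,ys].astype(np.int32));print(cv2.minEnclosingCircle(h)); (c,r)=cv2.minEnclosingCircle(h);e=cv2.fitEllipse(h);print(e)
print(onz(im,e[0],.1105),onz(im,c,.1105))
```

```text
[0.45588767 0.01207324 0.1065    ] [0.47256936 0.02536985 0.1065    ] 0.021332577340275743 [0.46422851 0.01872154 0.1065    ] -141.44241478275637
[[ 0.46367423 -0.00409322  0.111     ]
 [ 0.46225437  0.04216316  0.111     ]
 [ 0.44022853  0.0183553   0.111     ]
 [ 0.48696895  0.01998381  0.111     ]] ring c [array([0.4629643 , 0.01903497, 0.111     ]), array([0.46359874, 0.01916956, 0.111     ])]
((264.2567443847656, 177.5270233154297), 14.958356857299805)
((264.2060546875, 177.84580993652344), (28.696182250976562, 29.828235626220703), 79.96717071533203)
[0.46409196 0.01890156 0.1105    ] [0.46374922 0.01894185 0.1105    ]
```

Run:
```python
from h import *
print(to((.482,.033,.145),-2.468))
```

```text
(array([-3.18,  1.75, 13.57]), array([ -0.09,   0.12, -36.88]))
```

Request:
play_rows([
  [[-1, -1, 0.5, 3, 0, 0, -10], [-1, -2, 1, 6, 0, 0, -20], [-1, -3.2, 1.75, 9, 0, 0, -30], [-1, -3.2, 1.75, 12, 0, 0, -36.9], [-1, -3.2, 1.75, 13.5, 0, 0, -36.9], [-1, -3.2, 1.75, 13.5, 0, 0, -36.9]],
])

```text
t: 8.45
tool_pos: [0.4815, 0.033, 0.1447]
tool_rot: [-1.036, 2.966, -0.001]
contact_force: [0.2, -0.6, 0.6]
opening: 0.0855
```

Run:
```python
from h import *
st(); snap('wrist','w6')
a=cv2.imread('pics/w6.png')
cv2.imwrite('pics/c6.png',cv2.resize(a[110:260,180:340],None,fx=4,fy=4,interpolation=cv2.INTER_CUBIC))
```

```text
t 8.45 pos [0.4815 0.033  0.1447] yaw -2.4693 tilt [ 3.e-04 -6.e-04 -1.e+00] F [ 0.22 -0.64  0.58] M [-0.021 -0.022  0.028] open 0.0855 q [-8.600e-02 -2.280e-01  2.024e+00 -1.000e-03  1.346e+00 -2.328e+00]
```

View pics/c6.png

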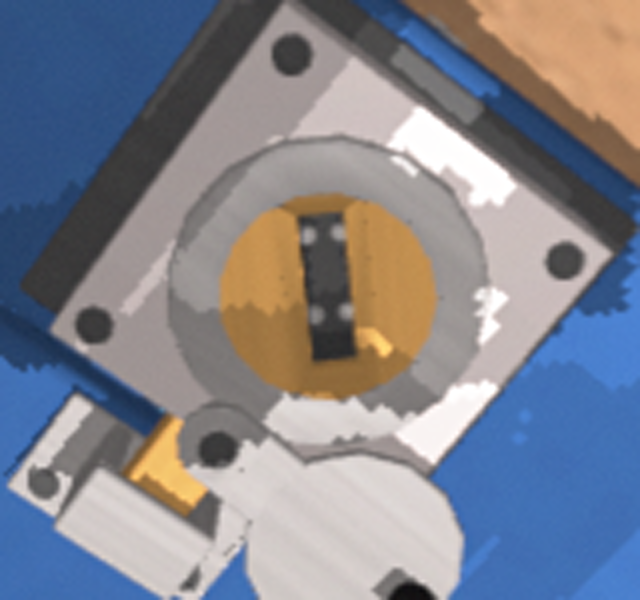

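Run:
```python
from h import *
im=load('w6')
f=lambda p:(180+p[0]/4-.375,110+p[1]/4-.375)
C=[onz(im,f(q),.1065) for q in [(299,217),(343,212),(355,356),(313,360)]]
C=np.array(C);print(C,C.mean(0));
for i,j in [(0,3),(1,2)]:
  d=C[i]-C[j];print(np.linalg.norm(d),np.arctan2(d[1],d[0]))
print(np.linalg.norm(C[0]-C[1]))
E1=[onz(im,f(q),.111) for q in [(170,290),(488,290),(330,136)]];print(np.array(E1),(E1[0]+E1[1])/2, np.linalg.norm(E1[0]-E1[1]))
A=[onz(im,f(q),.1105) for q in [(220,295),(435,295),(327,195),(327,397)]];print((A[0]+A[1])/2,(A[2]+A[3])/2)
c=[onz(im,f(q),.1075) for q in [(292,54),(565,260),(94,325)]];print(c);print((c[1]+c[2])/2)
```

```text
[[0.45783107 0.00837309 0.1065    ]
 [0.45322558 0.01294941 0.1065    ]
 [0.46956433 0.02842917 0.1065    ]
 [0.47404605 0.02384021 0.1065    ]] [0.46366676 0.01839797 0.1065    ]
0.022408869625888273 -2.379795059134537
0.02250728632331129 -2.3831844631947883
0.006492548375664304
[[ 4.77205305e-01 -1.95950843e-04  1.11000000e-01]
 [ 4.48340687e-01  3.60465820e-02  1.11000000e-01]
 [ 4.45046860e-01  3.94843229e-03  1.11000000e-01]] [0.462773   0.01792532 0.111     ] 0.04633235703217486
[0.46362553 0.01832839 0.1105    ] [0.46410155 0.01861528 0.1105    ]
[array([ 0.43978937, -0.00705224,  0.1075    ]), array([0.43828867, 0.04295256, 0.1075    ]), array([ 0.48984777, -0.00554712,  0.1075    ])]
[0.46406822 0.01870272 0.1075    ]
```

Run:
```python
from h import *
print(to((.425,-.292,.17),2.872))
```

```text
(array([ 24.73, -21.85,  -2.38]), array([-0.08,  0.16, 53.98]))
```

Request:
play_rows([
  [[-1, 0, 0, -5, 0, 0, 0], [-1, 4, -3.5, -7, 0, 0, 10], [-1, 8, -7, -8, 0, 0, 20], [-1, 12, -10.5, -8, 0, 0, 30], [-1, 16, -14, -8, 0, 0, 40], [-1, 20, -18, -8, 0, 0, 50], [-1, 24.7, -21.85, -6, 0, 0, 54], [-1, 24.7, -21.85, -2.4, 0, 0, 54], [-1, 24.7, -21.85, -2.4, 0, 0, 54], [-1, 24.7, -21.85, -2.4, 0, 0, 54]],
])

```text
t: 9.75
tool_pos: [0.4261, -0.2921, 0.1724]
tool_rot: [0.421, 3.108, -0.003]
contact_force: [-0.6, 0.2, 0.9]
opening: 0.085
```

Run:
```python
from h import *
st(); snap('wrist','w7')
a=cv2.imread('pics/w7.png')
cv2.imwrite('pics/c7.png',cv2.resize(a[130:290,180:340],None,fx=3.75,fy=3.75,interpolation=cv2.INTER_CUBIC))
```

```text
t 9.75 pos [ 0.4261 -0.2921  0.1724] yaw 2.872 tilt [ 0.0051 -0.0028 -1.    ] F [-0.64  0.23  0.9 ] M [-0.018 -0.024  0.021] open 0.085 q [-7.460e-01 -1.700e-01  1.926e+00  1.000e-03  1.380e+00 -2.047e+00]
```

View pics/c7.png

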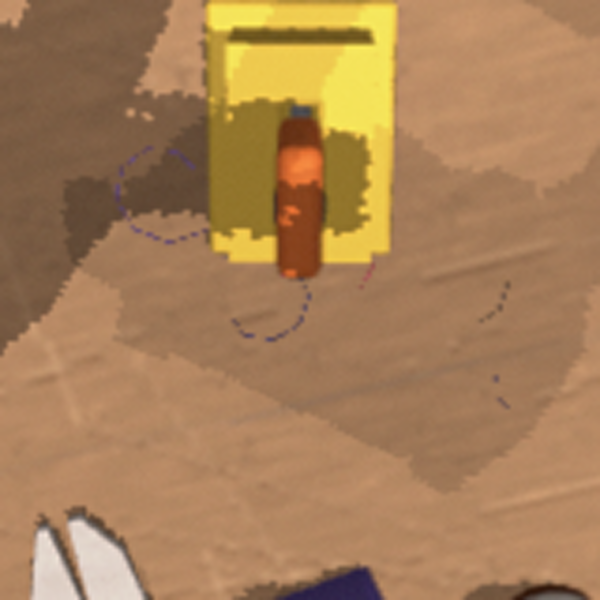

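Run:
```python
from h import *
im=load('w7')
f=lambda p:(180+p[0]/3.75-.37,130+p[1]/3.75-.37)
A=onz(im,f((301,148)),.078);B=onz(im,f((299.5,277)),.078)
print(A,B,np.linalg.norm(A-B),(A+B)/2,np.arctan2(*(A-B)[1::-1]))
c=(A+B)/2
for z in (.13,.047): print(to((c[0],c[1],z),2.872))
```

```text
[ 0.41148646 -0.28818227  0.078     ] [ 0.43881368 -0.29607299  0.078     ] 0.028443630140049782 [ 0.42515007 -0.29212763  0.078     ] 2.8604889529718673
(array([ 0.15, -0.03,  4.28]), array([-0.1 ,  0.38,  0.03]))
(array([ 2.100e-01, -1.000e-02,  1.258e+01]), array([-0.1 ,  0.38,  0.03]))
```

Request:
play_rows([
  [[-1, 0.2, 0, 4, -0.1, 0.4, 0], [-1, 0.2, 0, 8, -0.1, 0.4, 0], [-1, 0.2, 0, 11, -0.1, 0.4, 0], [-1, 0.2, 0, 12.6, -0.1, 0.4, 0], [-1, 0.2, 0, 12.65, -0.1, 0.4, 0], [0, 0.2, 0, 12.65, -0.1, 0.4, 0], [0.5, 0.2, 0, 12.65, -0.1, 0.4, 0], [1, 0.2, 0, 12.65, -0.1, 0.4, 0], [1, 0.2, 0, 12.65, -0.1, 0.4, 0], [1, 0.2, 0, 12.65, -0.1, 0.4, 0], [1, 0.2, 0, 12.65, -0.1, 0.4, 0]],
], newtons=80)

```text
t: 11.18
tool_pos: [0.4255, -0.2923, 0.0468]
tool_rot: [0.422, 3.113, -0.0]
contact_force: [1.1, 0.7, 2.8]
opening: 0.0085
```

Run:
```python
from h import *
st(); snap('wrist','w8')
print(to((.425,-.292,.17),2.872))
```

```text
t 11.18 pos [ 0.4255 -0.2923  0.0468] yaw 2.8724 tilt [ 0.e+00 -3.e-04 -1.e+00] F [1.11 0.65 2.8 ] M [ 0.038  0.139 -0.003] open 0.0085 q [-0.746 -0.014  2.008 -0.     1.147 -2.048]
(array([ 6.000e-02,  1.000e-02, -1.232e+01]), array([-0.02,  0.  ,  0.03]))
```

View pics/w8.png

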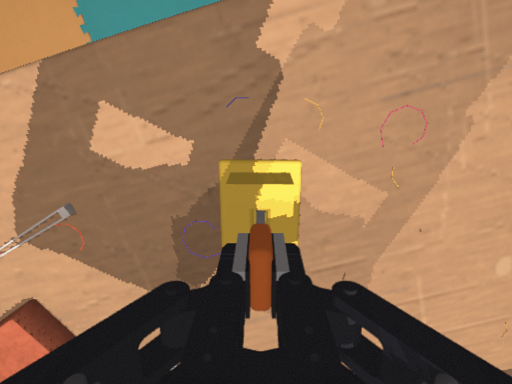

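Request:
play_rows([
  [[1, 0, 0, -1, 0, 0, 0], [1, 0, 0, -2.5, 0, 0, 0], [1, 0, 0, -4.5, 0, 0, 0], [1, 0, 0, -8, 0, 0, 0], [1, 0, 0, -12.5, 0, 0, 0], [1, 0, 0, -16, 0, 0, 0], [1, 0, 0, -16, 0, 0, 0], [1, 0, 0, -16, 0, 0, 0]],
])

```text
t: 12.22
tool_pos: [0.4252, -0.2919, 0.2063]
tool_rot: [-0.421, -3.113, -0.0]
contact_force: [-0.8, 0.2, -0.6]
opening: 0.0084
```

Run:
```python
from h import *
st(); snap('wrist','w9')
a=cv2.imread('pics/w9.png')
cv2.imwrite('pics/c9.png',cv2.resize(a[150:330,180:340],None,fx=4,fy=4,interpolation=cv2.INTER_CUBIC)[:600])
```

```text
t 12.22 pos [ 0.4252 -0.2919  0.2063] yaw 2.8725 tilt [-5.e-04  1.e-04 -1.e+00] F [-0.81  0.19 -0.61] M [0.063 0.021 0.007] open 0.0084 q [-0.746 -0.196  1.89  -0.     1.447 -2.048]
```

View pics/c9.png

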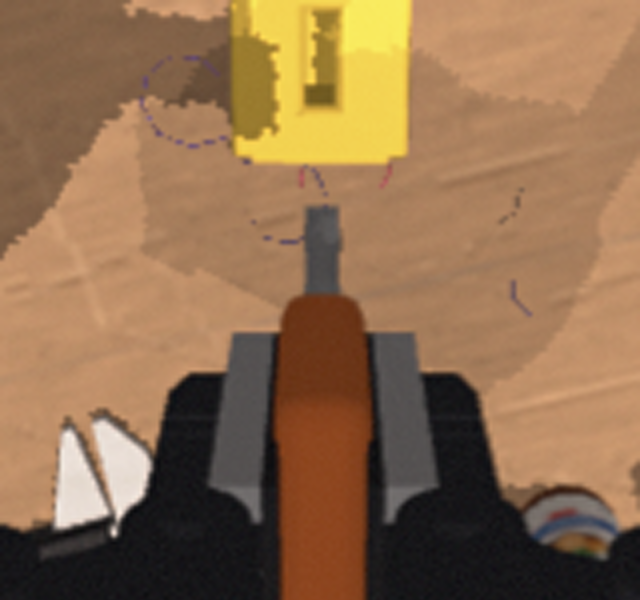

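Run:
```python
from h import *
im=load('w9');o=ctrl.get_obs();T=np.eye(4);T[:3,:3]=R.from_rotvec(o['tool_rot']).as_matrix();T[:3,3]=o['tool_pos']
for P in [(11,-2.5,28.8),(11,2.5,28.8),(11,-2.5,36),(11,2.5,36),(9.5,0,40.8),(11,0,40.8),(15,0,-1),(15,0,-31.2),(15,-5,-31.2),(15,5,-31.2)]:
    p=proj(im,(T@np.array([*np.array(P)/1e3,1]))[:3]); print(P,np.round((p-[180,150]+.375)*4,1))
f=lambda p:(180+p[0]/4-.375,150+p[1]/4-.375)
Ti=np.linalg.inv(T)
for uv,z in [((306,207),.0408),((338,207),.0408),((322,207),.0408),((322,207),.036),((322,270),.0288),((322,295),-.001),((322,402),-.031)]:
    q=onz(im,f(uv),o['tool_pos'][2]-z); print(uv,z,np.round((Ti@np.r_[q,1])[:3]*1e3,2))
P=[(303,5),(340,5),(303,108),(340,108)]
c=np.array([onz(im,f(p),.03) for p in P]);print(c.mean(0),np.linalg.norm(c[0]-c[2]),np.linalg.norm(c[0]-c[1]))
```

```text
(11, -2.5, 28.8) [305.5 218.2]
(11, 2.5, 28.8) [339.8 218.2]
(11, -2.5, 36) [306.1 201. ]
(11, 2.5, 36) [339.2 201. ]
(9.5, 0, 40.8) [322.6 199.4]
(11, 0, 40.8) [322.6 190.3]
(15, 0, -1) [322.8 275.1]
(15, 0, -31.2) [323.1 396.8]
(15, -5, -31.2) [272.9 396.8]
(15, 5, -31.2) [373.2 396.8]
(306, 207) 0.0408 [ 8.24 -2.58 40.81]
(338, 207) 0.0408 [ 8.24  2.39 40.82]
(322, 207) 0.0408 [ 8.24 -0.1  40.82]
(322, 207) 0.036 [10.03 -0.1  36.02]
(322, 270) 0.0288 [ 2.81 -0.1  28.81]
(322, 295) -0.001 [12.33 -0.1  -0.98]
(322, 402) -0.031 [ 14.29  -0.11 -30.97]
[ 0.4252052  -0.29180545  0.03      ] 0.02732703979989388 0.009444656709222076
```

Run:
```python
from h import *
print(to((.4632,.018,.20),-2.381))
print(to((.4632,.018,.155),-2.381))
```

```text
(array([ 4.53, 30.87,  0.57]), array([  0.1 ,  -0.08, -59.  ]))
(array([ 4.52, 30.86,  5.07]), array([  0.1 ,  -0.08, -59.  ]))
```

Request:
play_rows([
  [[1, 0.5, 4, 0, 0, 0, -8], [1, 1.2, 9, 0, 0, 0, -18], [1, 2, 14, 0, 0, 0, -28], [1, 3, 20, 0, 0, 0, -38], [1, 3.8, 26, 0, 0, 0, -48], [1, 4.5, 30.9, 0, 0.1, -0.1, -59], [1, 4.5, 30.9, 1, 0.1, -0.1, -59], [1, 4.5, 30.9, 3, 0.1, -0.1, -59], [1, 4.5, 30.9, 4.5, 0.1, -0.1, -59], [1, 4.5, 30.9, 4.7, 0.1, -0.1, -59], [1, 4.5, 30.9, 4.7, 0.1, -0.1, -59]],
])

```text
t: 13.65
tool_pos: [0.4635, 0.0177, 0.1586]
tool_rot: [1.164, -2.918, -0.0]
contact_force: [-0.3, 0.1, -0.5]
opening: 0.009
```

Run:
```python
from h import *
st(); snap('wrist','w10');snap('scene','s10')
a=cv2.imread('pics/w10.png')
cv2.imwrite('pics/c10.png',cv2.resize(a[150:330,180:340],None,fx=4,fy=4,interpolation=cv2.INTER_CUBIC)[:600])
```

```text
t 13.65 pos [0.4635 0.0177 0.1586] yaw -2.3822 tilt [-1.e-04  0.e+00 -1.e+00] F [-0.25  0.1  -0.49] M [ 0.051 -0.029  0.032] open 0.009 q [-0.122 -0.293  2.052  0.     1.383 -2.453]
```

View pics/c10.png

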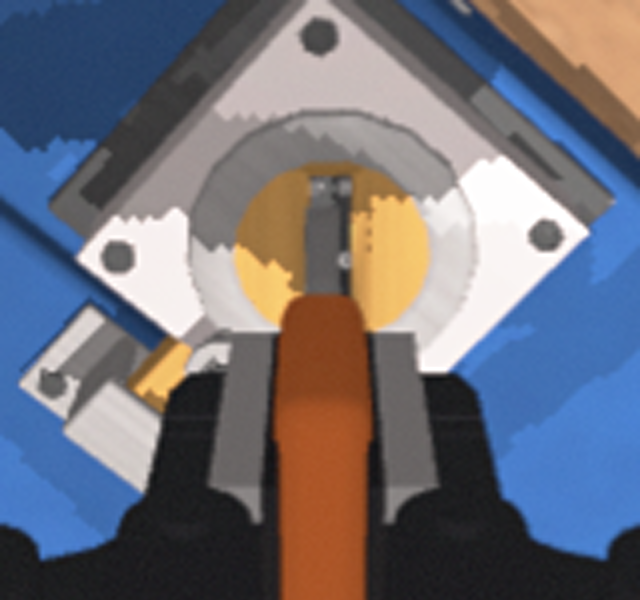

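Run:
```python
from h import *
im=load('w10');o=ctrl.get_obs();T=np.eye(4);T[:3,:3]=R.from_rotvec(o['tool_rot']).as_matrix();T[:3,3]=o['tool_pos'];Ti=np.linalg.inv(T)
f=lambda p:(180+p[0]/4-.375,150+p[1]/4-.375)
for n,uv,z in [('slotL',(308,177),.1065),('slotR',(352,177),.1065),('brassL',(234,250),.1105),('brassR',(430,250),.1105),('brass top',(331,161),.1105),('ringL',(190,235),.111),('ringR',(473,235),.111),('ringtop',(331,111),.111),('slotRlow',(356,290),.1065),('bitL',(306,207),.1178),('bitR',(338,207),.1178)]:
    q=onz(im,f(uv),z); print(n,np.round((Ti@np.r_[q,1])[:3]*1e3,2),np.round(q,4))
print(np.round((Ti@np.array([.4638,.0186,.1105,1]))[:3]*1e3,2))
```

```text
slotL [11.11 -3.16 53.01] [0.4583 0.0079 0.1065]
slotR [11.11  4.   53.  ] [0.4533 0.0131 0.1065]
brassL [ -0.06 -15.19  49.03] [0.4747 0.0069 0.1105]
brassR [-0.07 16.66 48.99] [0.4527 0.03   0.1105]
brass top [15.17  0.55 49.  ] [0.4528 0.0078 0.1105]
ringL [  2.76 -22.2   48.54] [ 4.774e-01 -1.000e-04  1.110e-01]
ringR [ 2.74 23.49 48.48] [0.446 0.033 0.111]
ringtop [23.58  0.53 48.49] [0.4467 0.002  0.111 ]
slotRlow [-8.94  4.81 53.02] [0.4673 0.0275 0.1065]
bitL [10.11 -3.36 41.71] [0.4591 0.0085 0.1178]
bitR [10.1   1.58 41.7 ] [0.4557 0.012  0.1178]
[-0.26  0.78 49.01]
```

Request:
play_rows([
  [[1, 0, 0.16, 0, 0, 0, -1], [1, 0, 0.16, 0.3, 0, 0, -1], [1, 0, 0.16, 0.6, 0, 0, -1], [1, 0, 0.16, 0.9, 0, 0, -1], [1, 0, 0.16, 1.2, 0, 0, -1], [1, 0, 0.16, 1.4, 0, 0, -1], [1, 0, 0.16, 1.4, 0, 0, -1]],
])

```text
t: 14.62
tool_pos: [0.4628, 0.0191, 0.1452]
tool_rot: [-1.19, 2.906, -0.001]
contact_force: [-0.3, -0.1, -0.1]
opening: 0.0088
```

Run:
```python
from h import *
st(); snap('wrist','w11')
a=cv2.imread('pics/w11.png')
cv2.imwrite('pics/c11.png',cv2.resize(a[150:330,180:340],None,fx=4,fy=4,interpolation=cv2.INTER_CUBIC)[:600])
```

```text
t 14.62 pos [0.4628 0.0191 0.1452] yaw -2.3643 tilt [ 1.1e-03 -1.0e-04 -1.0e+00] F [-0.28 -0.11 -0.11] M [ 0.009  0.032 -0.035] open 0.0088 q [-0.12  -0.282  2.067  0.     1.356 -2.468]
```

View pics/c11.png

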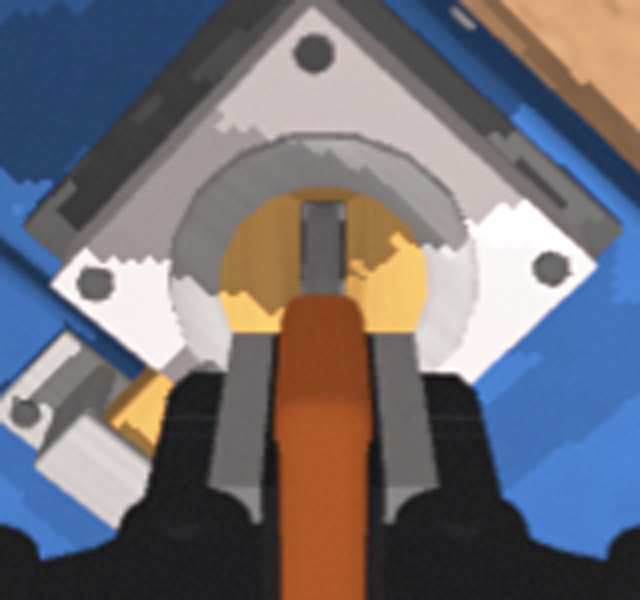

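Request:
play_rows([
  [[1, 0, 0, 0.3, 0, 0, 0], [1, 0, 0, 0.5, 0, 0, 0], [1, 0, 0, 0.6, 0, 0, 3], [1, 0, 0, 0.65, 0, 0, -3], [1, 0, 0, 0.7, 0, 0, 3], [1, 0, 0, 0.75, 0, 0, -3], [1, 0, 0, 0.8, 0, 0, 3], [1, 0, 0, 0.85, 0, 0, -3], [1, 0, 0, 0.9, 0, 0, 3], [1, 0, 0, 0.95, 0, 0, -3], [1, 0, 0, 1.0, 0, 0, 0], [1, 0, 0, 1.0, 0, 0, 0]],
])

```text
t: 16.18
tool_pos: [0.4635, 0.0193, 0.1364]
tool_rot: [-1.19, 2.904, -0.001]
contact_force: [-0.4, 1.1, 4.8]
opening: 0.009
```

Run:
```python
from h import *
st()
```

```text
t 16.18 pos [0.4635 0.0193 0.1364] yaw -2.3638 tilt [ 2.8e-03  5.0e-04 -1.0e+00] F [-0.41  1.06  4.8 ] M [ 0.256  0.162 -0.011] open 0.009 q [-1.200e-01 -2.720e-01  2.074e+00  1.000e-03  1.337e+00 -2.468e+00]
```

Request:
play_rows([
  [[1, 0, 0, 0.2, 0, 0, 3], [1, 0, 0, 0.25, 0, 0, -3], [1, 0, 0, 0.3, 0, 0, 3], [1, 0, 0, 0.35, 0, 0, -3], [1, 0, 0, 0.4, 0, 0, 3], [1, 0, 0, 0.45, 0, 0, -3], [1, 0, 0, 0.5, 0, 0, 3], [1, 0, 0, 0.55, 0, 0, -3], [1, 0, 0, 0.6, 0, 0, 3], [1, 0, 0, 0.65, 0, 0, -3], [1, 0, 0, 0.7, 0, 0, 3], [1, 0, 0, 0.75, 0, 0, -3], [1, 0, 0, 0.75, 0, 0, 0], [1, 0, 0, 0.75, 0, 0, 0]],
])

```text
t: 17.92
tool_pos: [0.4636, 0.0193, 0.1297]
tool_rot: [-1.191, 2.904, -0.001]
contact_force: [-2.0, 0.7, 6.9]
opening: 0.0089
```

Run:
```python
from h import *
st()
```

```text
t 17.93 pos [0.4636 0.0193 0.1297] yaw -2.3629 tilt [ 2.7e-03  5.0e-04 -1.0e+00] F [-1.96  0.65  6.88] M [0.12  0.485 0.024] open 0.0089 q [-1.190e-01 -2.640e-01  2.079e+00  1.000e-03  1.324e+00 -2.469e+00]
```

Request:
play_rows([
  [[1, 0, 0, 0.15, 0, 0, 3], [1, 0, 0, 0.2, 0, 0, -3], [1, 0, 0, 0.25, 0, 0, 3], [1, 0, 0, 0.3, 0, 0, -3], [1, 0, 0, 0.3, 0, 0, 0], [1, 0, 0, 0.3, 0, 0, 0]],
])

```text
t: 18.68
tool_pos: [0.4641, 0.0194, 0.1295]
tool_rot: [-1.193, 2.904, -0.001]
contact_force: [-7.4, 1.5, 16.2]
opening: 0.0086
```

Run:
```python
from h import *
st(); snap('wrist','w12');snap('scene','s12')
a=cv2.imread('pics/w12.png')
cv2.imwrite('pics/c12.png',cv2.resize(a[150:330,180:340],None,fx=4,fy=4,interpolation=cv2.INTER_CUBIC)[:600])
```

```text
t 18.68 pos [0.4641 0.0194 0.1295] yaw -2.3621 tilt [ 2.6e-03  5.0e-04 -1.0e+00] F [-7.37  1.55 16.15] M [0.273 1.507 0.057] open 0.0086 q [-1.190e-01 -2.630e-01  2.078e+00  1.000e-03  1.323e+00 -2.470e+00]
```

View pics/c12.png

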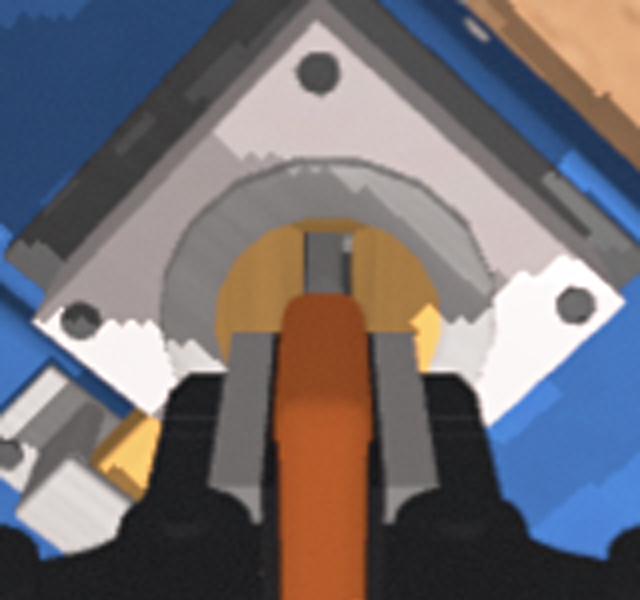

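Request:
play_rows([
  [[1, 0, 0, 0.15, 0, 0, 4], [1, 0, 0, 0.15, 0, 0, 10], [1, 0, 0, 0.15, 0, 0, 18], [1, 0, 0, 0.15, 0, 0, 26], [1, 0, 0, 0.15, 0, 0, 34], [1, -0.02, 0.02, 0.15, 0, 0, 42], [1, -0.02, 0.02, 0.15, 0, 0, 50], [1, -0.03, 0.03, 0.15, 0, 0, 58], [1, -0.03, 0.03, 0.15, 0, 0, 66], [1, -0.05, 0.05, 0.15, 0, 0, 74], [1, -0.05, 0.05, 0.15, 0, 0, 80], [1, -0.05, 0.05, 0.15, 0, 0, 85], [1, -0.05, 0.05, 0.15, 0, 0, 88], [1, -0.05, 0.05, 0.15, 0, 0, 88], [1, -0.05, 0.05, 0.15, 0, 0, 88]],
])

```text
t: 20.65
tool_pos: [0.4642, 0.0184, 0.1296]
tool_rot: [1.156, 2.917, -0.004]
contact_force: [-5.8, -5.1, 9.1]
opening: 0.0088
```

Run:
```python
from h import *
st(); snap('wrist','w13');snap('scene','s13');snap('top','t13')
a=cv2.imread('pics/s13.png');cv2.imwrite('pics/s13c.png',cv2.resize(a[140:240,180:300],None,fx=6,fy=6,interpolation=cv2.INTER_CUBIC))
```

```text
t 20.65 pos [0.4642 0.0184 0.1296] yaw 2.387 tilt [ 0.0022 -0.0039 -1.    ] F [-5.79 -5.12  9.14] M [-0.889  1.049  0.123] open 0.0088 q [-0.119 -0.262  2.078 -0.004  1.323 -0.934]
```

View pics/w13.png

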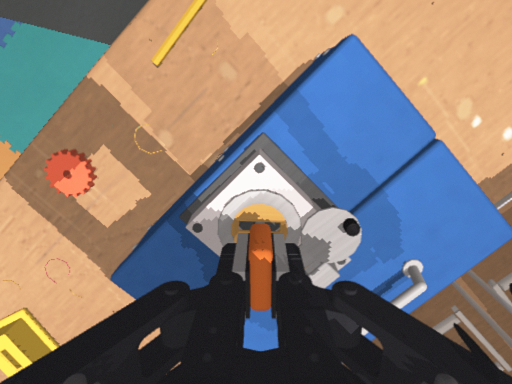

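View pics/s13c.png

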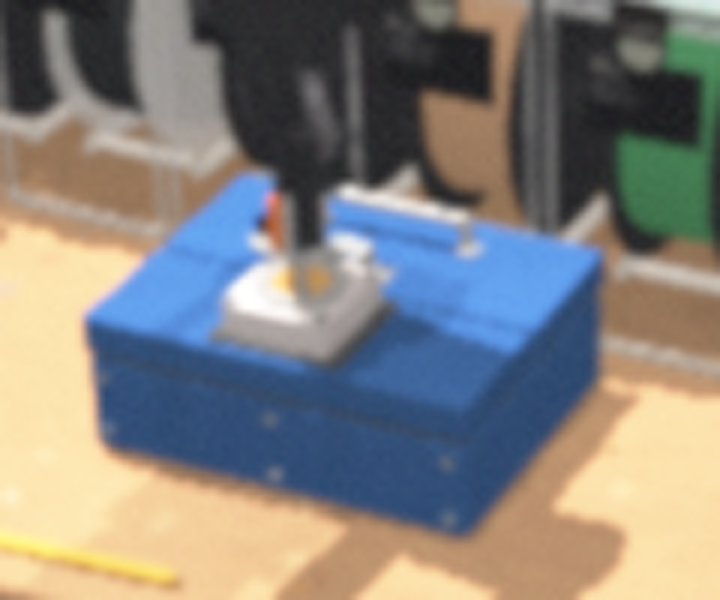

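Request:
play_rows([
  [[1, 0, 0, 0.1, 0, 0, 1.5], [1, 0, 0, 0.1, 0, 0, 3], [1, 0, 0, 0.1, 0, 0, 3], [1, 0, 0, 0.1, 0, 0, 3], [1, 0, 0, 0.1, 0, 0, 3]],
])

```text
t: 21.42
tool_pos: [0.4642, 0.018, 0.1297]
tool_rot: [1.23, 2.887, -0.006]
contact_force: [-4.3, -0.6, 7.4]
opening: 0.0086
```

Run:
```python
from h import *
st(); snap('wrist','w14')
a=cv2.imread('pics/w14.png');cv2.imwrite('pics/c14.png',cv2.resize(a[160:310,190:370],None,fx=4,fy=4,interpolation=cv2.INTER_CUBIC))
```

```text
t 21.43 pos [0.4642 0.018  0.1297] yaw 2.336 tilt [ 0.0015 -0.005  -1.    ] F [-4.26 -0.58  7.38] M [-0.007  0.769  0.138] open 0.0086 q [-0.119 -0.262  2.077 -0.005  1.324 -0.883]
```

View pics/c14.png

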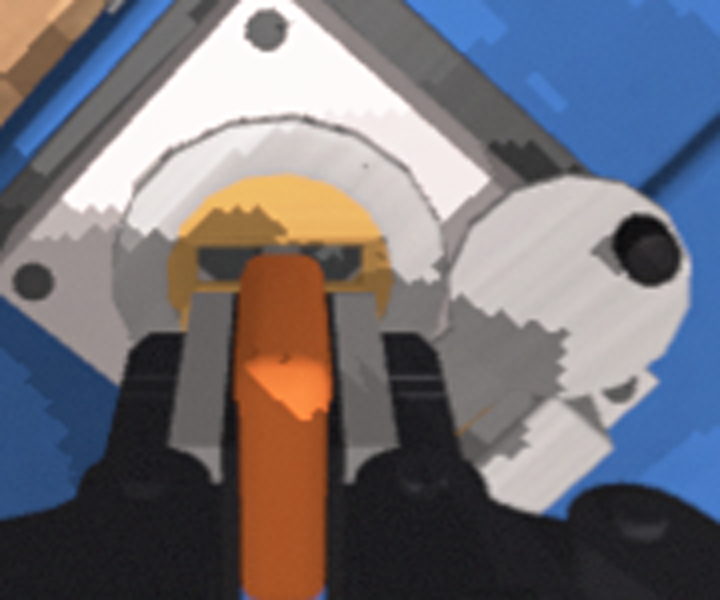

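Request:
play_rows([
  [[1, 0, 0, 0.1, 0, 0, 1], [1, 0, 0, 0.1, 0, 0, 2], [1, 0, 0, 0.1, 0, 0, 2], [1, 0, 0, 0.1, 0, 0, 2]],
])

```text
t: 21.98
tool_pos: [0.4642, 0.0179, 0.1297]
tool_rot: [1.278, 2.867, -0.008]
contact_force: [-3.8, -0.3, 7.7]
opening: 0.0088
```

Run:
```python
from h import *
st(); snap('scene','s15'); snap('top','t15'); st()
a=cv2.imread('pics/s15.png');b=cv2.imread('pics/t15.png')
cv2.imwrite('pics/c15.png',np.vstack([cv2.resize(a[175:225,205:265],None,fx=8,fy=8,interpolation=cv2.INTER_CUBIC)[:,:480],cv2.resize(b[150:220,190:350],(480,200),interpolation=cv2.INTER_CUBIC)]))
```

```text
t 21.98 pos [0.4642 0.0179 0.1297] yaw 2.3029 tilt [ 8.0e-04 -5.6e-03 -1.0e+00] F [-3.77 -0.33  7.67] M [0.05  0.772 0.23 ] open 0.0088 q [-0.119 -0.261  2.077 -0.006  1.324 -0.849]
t 22.07 pos [0.4641 0.0179 0.1296] yaw 2.3029 tilt [ 7.0e-04 -5.6e-03 -1.0e+00] F [-3.37  0.43  7.65] M [0.075 0.795 0.307] open 0.0093 q [-0.119 -0.261  2.077 -0.006  1.324 -0.849]
```

View pics/c15.png

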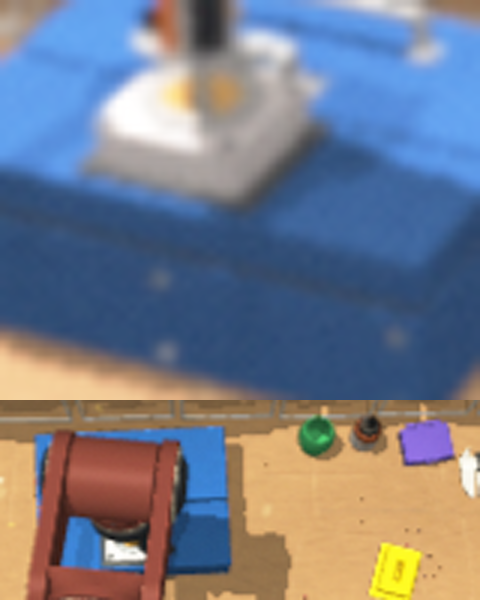

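Run:
```python
from h import *
print(ctrl.finish_job()); st()
```

```text
the job is handed in; nothing more can be done
None
the job is handed in; nothing more can be done
```

The box should be unlocked. I handed the job in at about 22 s with the key home, turned to its stop and still gripped. I couldn't see the latch bolt itself, because the fingers and arm hid it in every view. That it is drawn back is inferred from the turn angle and torque.

- **Dust cover:** I swung it to about 1.7 rad, and pictures showed it clear of the keyhole.
- **Key:** I lifted it straight out of its stand and lined it up with the slot, which sits at about 44° rather than along the box.
- **Insertion:** I rocked it ±3° past the sticky pins. It bottomed within about 0.3 mm of the expected height, and a firmer check push, read at about 16 N, moved it only 0.2 mm.
- **Turn:** I turned it about 92° clockwise in all, including play. Over the last 2°, torque rose from 0.14 to 0.23–0.31 N m, which I take as the stop.
- **Last readings:** about 8 N pressing down and about 4 N sideways. The grip was set to 80 N on the 10 mm head (opening read 9 mm). The key showed no slip in the last wrist picture, taken just before the final 2°.
- **Other things on the bench:** the vase, ink dropper and bit box were still in place in the last overhead picture. I didn't check the rest, but the arm touched nothing beyond the cover, key and lock.

Camera estimates of the keyhole disagreed by 1–2 mm between pictures. I corrected for that just before inserting the key.

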